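Jack up the hinged bench leaf and hold it

ROBOT

A 6-joint arm with a two-finger parallel gripper is mounted at the origin on the work surface. World frame = base frame: x ahead of the robot, y to its left, z up, the work surface at z = 0. Lengths are in mm, angles in degrees, forces in N, time in s.
With the tool pointing down it reaches from about 300 to 850 mm from the base axis. Payload 4.2 kg.
Tool frame: the origin (TCP) lies at the very end of the fingers, on their centre line; the grasp point (between the pads) lies 19 mm behind it; z points along the fingers, y is the direction in which the jaws open and shut (so a half turn about z gives the same grasp; the last joint's range is limited). The gripper opens to 91 mm and grips with 3 to 60 N. Pads are 32 mm wide; open, the fingers measure 118 mm over their backs; the gripper's body (76 mm by 178 mm) begins 60 mm behind the grasp point.
Start: joints at [73.625, 18.312, 89.639, -0, 72.044, -1.146], TCP at [151.043, 554.823, 213.976] pointing down, gripper open.
Joint ranges: [-177.97, 177.97], [-48.28, 115.42], [12.27, 149.76], [-77.06, 257.06], [2.81, 150.46], [-146.56, 146.56]. Speed limits (degrees/s): [147.25, 147.25, 180, 180, 180, 180].

INTERFACE

Orientations are given as [roll, pitch, yaw] about the fixed x, y, z axes, in that order (R = Rz(yaw) Ry(pitch) Rx(roll)).
In Python, from workcell import env gives the robot as it stands. The module is installed in compiled form; this text tells all that it offers.
- The arm moves only by the tool arm_command, never from a script. Its argument "targets" is a list of rows, each a list of 5 numbers: the closure, from 0 (fully open) to 1 (shut), then the shift along the tool's x, y, z each as a share of 50 cm, from -1 to 1, then the turn about the tool's z as a share of pi/4 rad, from -1 to 1. A call has 1 to 8 rows; each row is the pose to reach, as a shift and turn from the pose measured when the call began, along the tool's axes at that moment; what a row does not reach only later rows make up. A row lasts 1/12 s, in which the tool goes at most 41.7 mm and 7.16 degrees, less where a joint would pass 70% of its speed; a pose out of reach is approached as far as the arm can. A call with a number of a shift or a turn outside -1 to 1 is refused whole. A call with a gripper value outside its range is refused whole. The fingers move at their own pace and stop on an object; "squeeze" is the grip in N (left out, the last holds). Time passes only in rows, so rows that repeat a pose let the fingers close. It gives the time, the measured TCP pose, the force and the opening at its end, in the units of the state.
- env.state(): the state, without advancing time (a new reading comes with each control period).
- env.grab_frame(name): name is "scene" or "top" or "wrist"; returns the picture (400x640x3 uint8, red, green, blue); there is no depth.
- env.camera_params(name): a dict with "camera_matrix" (3x3 intrinsics, pixels), "R" (3x3) and "t" (3): a world point X has camera coordinates R X + t; the wrist camera has in their place "hand_eye" (4x4, takes a point from camera to tool coordinates, whose origin is the TCP and whose axes are the flange's). Camera axes: x right, y down, z forward; pixel columns grow to the right and rows downward; lengths in mm; the calibration is good to about 2 mm. The wrist camera is an equidistant fisheye: a pixel r from the principal point sees the ray r / f radians off the axis. A picture is of the moment at which its call begins: read the wrist's pose just before it. camera_params takes no time and is no camera call.
- env.job_done(): hands the job in, once; it reports no verdict.
The state is a dict: "time_s": time; "qpos": joint angles; "qvel": joint speeds; "effort": joint torques, N m; "ee_pos": TCP position; "ee_rot": TCP orientation; "force": force on the tool from outside, world axes, zero at the start; "torque": the same for the moment, N m; "gripper_width": finger opening in mm.
Only numpy, scipy, OpenCV 4.12 (cv2) and the standard library are available. Lean on these libraries where they do the work, as an engineer would, in place of code of your own. Each camera call takes 0.05 s, during which the arm holds its last target.

TASK

Set the blue toe jack on the raised pine sill in front of the hinged MDF leaf, handle towards you, its saddle centred under the pad of the red lift clip. Pump it by its orange palm plate: one full trial stroke down, let the handle come right back up, then press it fully down again and finish while still holding it down, the leaf raised on the jack. Lift only with the jack, keep the arm off leaf and stand, and leave everything else where it is.

Things in the scene. Friction and masses are not known exactly. Their poses are not given: they have to be found in the camera images.
- jack: Loose toe jack, 0.55 to 0.85 kg. Origin: underside, on the column axis; x to the toe, -x to the handle, z up. Blue base x -90 to +75 mm, 70 wide, 10 thick. Steel column 24 (x) x 30 (y), top 115 mm up: grip it from above across y at 100 mm height. Saddle arm reaches x +87. Starts on the table left or right of the stand, handle roughly towards the robot (yaw within 0.5 rad).
- saddle_top (a point): Centre of the top face of the round dark saddle (34 mm diameter), 70 mm from the column axis along jack +x. Handle up: 45 mm above the jack's underside; it rises 64.3 mm per rad of handle, 45 mm in all. On the sill the first 20 mm (handle 0 to 0.31) only close the gap to the pad.
- pump_handle (a joint): Handle angle (rad): 0 = fully up (0.45 above level), 0.70 = fully down at its stop (0.25 below level). A spring brings it back up when let go. Its axis runs along jack y, 12 mm to the -x side of the column axis, 60 mm above the jack's underside. Holding it down takes about 8 to 12 N at the palm plate.
- palm_plate (a point): Centre of the top face of the orange palm plate (36 mm along the handle, 46 across): 100 mm along the handle from its axis, 10 mm above its centre line. Handle up: 98 mm to the -x side of the column axis, 113 mm above the jack's underside; fully down: 111 mm and 45 mm. It turns with the handle. Press it from above, e.g. with closed fingertips.
- lift_clip: Red clip, 50 mm wide, over the front edge of the leaf, stiffly fixed somewhere along it (up to 95 mm either side of the middle), white cross on top above the lift point. Origin: mid-thickness of the leaf, 40 mm behind its front edge; x towards the hinge, y along the edge, z up. Front face 43 mm before the origin, top 12 mm above, pad's underside 17 mm below.
- lift_point (a point): Centre of the underside of the red clip's pad (50 by 50 mm): the point the saddle must come under. 110 mm above the table while the leaf lies level; the leaf hinges up about a line 260 mm behind this point and falls back when not lifted. Jack in place and handle fully down: about 135 mm.
- stand: Fixed pine stand. Origin: on the table, mid sill; x to the hinge, y along the sill. Sill: plank 140 mm deep (x -70 to 70), 340 long, top 45 mm above the table. MDF leaf: x 35 to 335, 380 wide, underside 118, top 136 mm up, 1.0 to 1.5 kg; lift point x 75; carried by blocks at x 92 to 138, y +-150 to +-190. Jack square in place: column x 5, base overhangs 15 mm in front, 10 behind.
- sand_block: Cork sanding block 100 x 60 x 32 mm lying on the leaf; it may ride with the leaf but not slide off. Origin under its centre.
- glue: White glue bottle, 56 mm diameter, 150 mm tall, upright, on the table on the side where the jack is not. Origin under its centre.
- brush: Bench brush with a wooden handle, about 290 mm long, 45 mm wide, 60 mm tall, on the table at the right. Origin under its bristle part.
- spanner: Steel spanner, 190 mm long, flat on the table at the left.
- screwdriver: Red-handled screwdriver, 210 mm long, flat on the table at the right.
- offcut: Pine offcut 160 x 45 x 45 mm on the table at the left. Origin under its centre.
- wax_tin: Aluminium tin, 76 mm diameter, 50 mm tall, on the table at the right. Origin under its centre.
Mind the look-alikes: they are no part of the job. Leave any green or turquoise look-alike of the jack alone.

How it is judged (in metres and radians):
On the way, in this order (a step that is already met when the one before it is completed fails the run):
1. the jack stands level on the sill with its saddle under the red pad, handle towards the robot and up (horizontal distance between saddle_top and lift_point below 0.013 m and angle between jack's own z axis and vertical below 0.06 rad and x of palm_plate in the frame of stand below -0.05 m and height (world z) of jack between 0.04 and 0.05 m and contact force between jack and stand above 1 N and value of joint pump_handle below 0.15 rad), for 0.3 s.
2. trial stroke: the handle is pressed fully down and the leaf rises on the saddle (horizontal distance between saddle_top and lift_point below 0.013 m and angle between jack's own z axis and vertical below 0.06 rad and x of palm_plate in the frame of stand below -0.05 m and height (world z) of jack between 0.04 and 0.05 m and contact force between jack and stand above 1 N and value of joint pump_handle above 0.6 rad and height (world z) of lift_point above 0.124 m and contact force between jack and lift_clip above 2 N), for 0.1 s.
3. the handle is let right back up and the leaf comes down (horizontal distance between saddle_top and lift_point below 0.013 m and angle between jack's own z axis and vertical below 0.06 rad and x of palm_plate in the frame of stand below -0.05 m and height (world z) of jack between 0.04 and 0.05 m and contact force between jack and stand above 1 N and value of joint pump_handle below 0.12 rad and height (world z) of lift_point below 0.114 m), for 0.1 s.
At the end, for the whole second after the job is handed in: Jack level on the sill, handle to the robot, saddle within 13 mm of the red pad's centre; robot presses the jack (over 2 N), handle at least 0.60 rad down; leaf carried by the saddle (over 2 N), lift point at least 14 mm up; robot off leaf and stand; all still (all of step 2 and contact force between any of the fingers, the arm and jack above 2 N and contact force between each of the fingers, the arm and stand below 1 N and velocity of joint pump_handle below 0.15 rad/s and linear speed of jack below 0.03 m/s); the arm keeps its last pose, push and grip.
It fails at once if the arm pushes on the leaf, its clip or the stand (over 4 N) (contact force between any of the fingers, the arm and stand above 4 N).
It fails at once if a bystander is shifted by over 40 mm or the glue bottle is tipped over (distance of any of glue, brush, spanner, screwdriver, offcut, wax_tin from where it was at the start of the episode above 0.04 m or angle between glue's own z axis and vertical above 0.4 rad).
It fails at once if the sanding block slides off or far along the leaf (distance of sand_block from where it was at the start of the episode above 0.06 m or height (world z) of sand_block below 0.12 m).
It also fails if it takes over 67 s, if anything falls off the work surface, if the arm or the gripper's body presses on something with over 40 N, if the wrist force passes 120 N, or if a joint passes its speed limit or range.

## Working session

There is one attempt and no reset: what is moved stays moved. The work goes in short steps, Python scripts to look and compute and a tool call to move; the robot and the scene stay as the last step left them, time stands still between calls to the robot, and variables do not carry over. Pictures are saved under pics/ and viewed, and the job is handed in when it is done.

Besides the shell and the picture viewer there is one more tool, called after "Call:" by a JSON object that holds its "fn" and its "kwargs", one argument or row to a line. arm_command: Moves the arm, as the interface text tells. Shift numbers are shares of 50 cm and turn numbers shares of pi/4 rad, none past 1 either way. Its arguments: {"type":"object","properties":{"targets":{"type":"array"},"squeeze":{"type":"number"}},"required":["targets"]}

```bash
mkdir -p pics; python3 - <<'E'
from workcell import env
import cv2
s=env.state(); print(s)
for n in ['scene','top','wrist']:
    im=env.grab_frame(n); cv2.imwrite(f'pics/{n}0.png',im[:,:,::-1]); 
    p=env.camera_params(n); print(n,p)
E
```

```text
{'time_s': 0.0, 'qpos': array([ 7.36256193e+01,  1.83496015e+01,  8.97071972e+01, -5.85724793e-04,
        7.20436632e+01, -1.14690211e+00]), 'qvel': array([-0.00322724,  0.06730946,  0.03083833,  0.02435008, -0.02989216,
       -0.02046884]), 'effort': array([-4.08451315e-04, -4.12452507e+01, -2.31978267e+01,  7.27127306e-02,
        4.56530973e-02, -1.54406730e-04]), 'ee_pos': array([150.89169288, 554.31487342, 213.13537099]), 'ee_rot': array([-1.79899547e+02, -1.45406485e-03,  1.64772701e+02]), 'force': array([-0.32463503, -0.40295015,  0.66798874]), 'torque': array([-0.02879471,  0.00258016, -0.0210936 ]), 'gripper_width': 91.3551070835265}
scene {'camera_matrix': array([[425.76235806,   0.        , 322.2777206 ],
       [  0.        , 425.76235806, 200.16734618],
       [  0.        ,   0.        ,   1.        ]]), 'R': array([[ 0.881927  ,  0.47135841,  0.0051009 ],
       [ 0.30457127, -0.56153705, -0.76935849],
       [-0.35977925,  0.68007161, -0.63879691]]), 't': array([-447.42890469,  -98.83492693, 1948.5841593 ])}
top {'camera_matrix': array([[365.0387122 ,   0.        , 
[... 164 characters left out ...]
38608],
       [-0.98939387,  0.02118145, -0.14370494],
       [ 0.14396798,  0.01145816, -0.98951601]]), 't': array([1.49977637e+00, 5.22163105e+02, 1.52471653e+03])}
wrist {'camera_matrix': array([[309.70691629,   0.        , 315.43277247],
       [  0.        , 309.70691629, 203.08140617],
       [  0.        ,   0.        ,   1.        ]]), 'hand_eye': array([[ 1.50057279e-03, -9.69321676e-01, -2.45791044e-01,
         6.95001906e+01],
       [ 9.99998468e-01,  1.67598091e-03, -5.04469717e-04,
         6.72214379e-01],
       [ 9.00934530e-04, -2.45789911e-01,  9.69322706e-01,
        -1.69947375e+02],
       [ 0.00000000e+00,  0.00000000e+00,  0.00000000e+00,
         1.00000000e+00]])}
```

View pics/scene0.png

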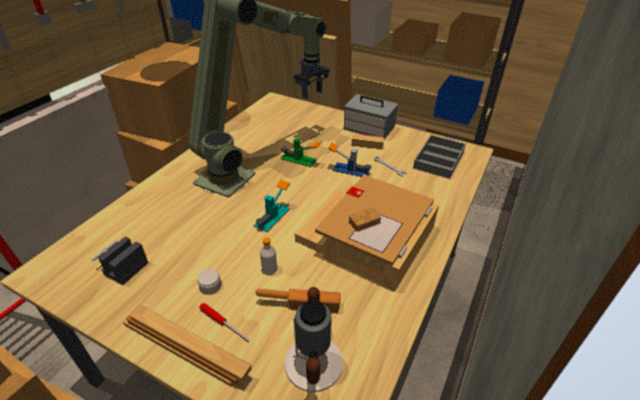

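View pics/top0.png

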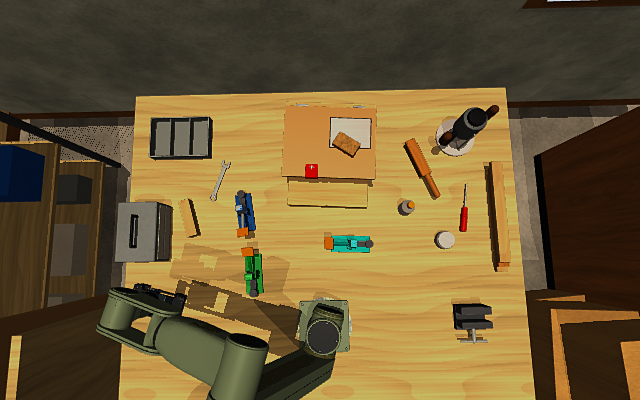

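View pics/wrist0.png

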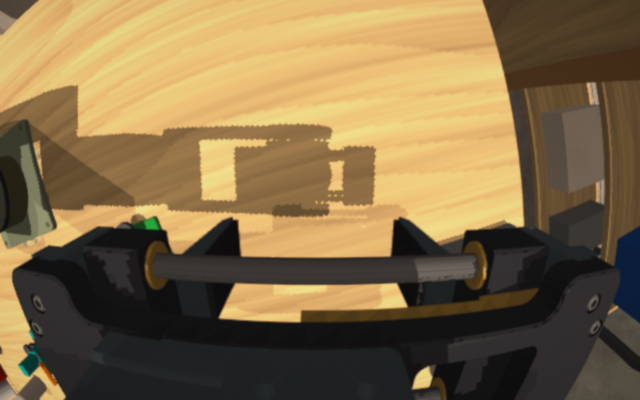

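The candidates in the top view are blue (245,213), green (254,272) and turquoise (350,243). Only the one at (245,213) has a blue base with the orange plate towards the robot. I'll confirm it in an enlarged crop and measure.

```bash
cat > h.py <<'E'
import numpy as np, cv2
from scipy.spatial.transform import Rotation as Ro
from workcell import env
def grab(n):
    s=env.state(); im=env.grab_frame(n); return s,im
def ray(n,uv,s=None):
    p=env.camera_params(n);K=p['camera_matrix'];u,v=uv
    x,y=(u-K[0,2])/K[0,0],(v-K[1,2])/K[1,1]
    if n!='wrist':
        R,t=p['R'],p['t']; o=-R.T@t; d=R.T@np.array([x,y,1])
    else:
        r=np.hypot(x,y)+1e-12; d=np.array([np.sin(r)*x/r,np.sin(r)*y/r,np.cos(r)])
        H=p['hand_eye'];T=Ro.from_euler('xyz',s['ee_rot'],degrees=True).as_matrix()
        o=T@H[:3,3]+s['ee_pos']; d=T@H[:3,:3]@d
    return o,d/np.linalg.norm(d)
def onz(n,uv,z,s=None):
    o,d=ray(n,uv,s); return o+d*(z-o[2])/d[2]
def proj(n,X,s=None):
    p=env.camera_params(n);K=p['camera_matrix'];X=np.asarray(X,float)
    if n!='wrist':
        c=p['R']@X+p['t']; return K[0,0]*c[0]/c[2]+K[0,2],K[1,1]*c[1]/c[2]+K[1,2]
    H=p['hand_eye'];T=Ro.from_euler('xyz',s['ee_rot'],degrees=True).as_matrix()
    c=H[:3,:3].T@(T.T@(X-s['ee_pos'])-H[:3,3])
    a=np.arctan2(np.hypot(c[0],c[1]),c[2]);b=np.arctan2(c[1],c[0])
    return K[0,0]*a*np.cos(b)+K[0,2],K[0,0]*a*np.sin(b)+K[1,2]
def tri(rs):
    A=0;b=0
    for o,d in rs:
        P=np.eye(3)-np.outer(d,d);A=A+P;b=b+P@o
    return np.linalg.solve(A,b)
def blobs(im,lo,hi,amin=15,roi=None):
    hsv=cv2.cvtColor(im,cv2.COLOR_RGB2HSV);m=cv2.inRange(hsv,lo,hi)
    if roi: 
        mm=np.zeros_like(m);x0,y0,x1,y1=roi;mm[y0:y1,x0:x1]=m[y0:y1,x0:x1];m=mm
    n,l,st,c=cv2.connectedComponentsWithStats(m)
    return [(st[i].tolist(),c[i].round(1).tolist()) for i in range(1,n) if st[i][4]>=amin],m,l
def save(name,im,roi=None,k=1):
    if roi: x0,y0,x1,y1=roi;im=im[y0:y1,x0:x1]
    im=cv2.resize(im,None,fx=k,fy=k,interpolation=cv2.INTER_CUBIC);cv2.imwrite(f'pics/{name}.png',np.ascontiguousarray(im[:,:,::-1]))
E
python3 - <<'E'
from h import *
t=cv2.imread('pics/top0.png')[:,:,::-1];sc=cv2.imread('pics/scene0.png')[:,:,::-1]
a=cv2.resize(t[150:310,190:390],None,fx=4,fy=4,interpolation=cv2.INTER_CUBIC)
save('crop_top',t,(200,150,400,290),4)
save('crop_sc',sc,(260,120,440,260),4)
for nm,im in (('top',t),('scene',sc)):
  for k,lo,hi in (('blue',(105,120,50),(125,255,255)),('red',(0,200,120),(4,255,255)),('red2',(174,200,120),(180,255,255)),('orange',(7,210,180),(16,255,255))):
    print(nm,k,blobs(im,lo,hi)[0])
for uv in [(288,205),(368,207),(285,178),(375,180),(288,181),(368,183)]: print(uv,onz('top',uv,45),onz('top',uv,136))
E
```

```text
top blue [([0, 146, 13, 49, 486], [4.8, 167.8]), ([245, 193, 10, 37, 186], [249.9, 212.3]), ([235, 196, 5, 11, 36], [236.9, 200.6]), ([237, 206, 6, 5, 15], [240.4, 208.4]), ([237, 212, 4, 16, 33], [239.0, 219.9]), ([244, 216, 2, 11, 15], [244.3, 221.9])]
top red [([305, 164, 13, 14, 145], [311.1, 170.5]), ([461, 207, 6, 24, 113], [463.8, 219.2])]
top red2 []
top orange [([407, 139, 24, 37, 299], [418.1, 157.3]), ([427, 175, 12, 21, 44], [432.5, 184.7]), ([237, 227, 11, 10, 78], [241.9, 231.4]), ([325, 237, 8, 12, 92], [328.5, 242.5]), ([241, 248, 12, 9, 90], [246.7, 251.7]), ([499, 263, 5, 4, 20], [501.0, 264.5])]
scene blue [([171, 0, 33, 30, 661], [188.6, 11.2]), ([434, 76, 49, 49, 1639], [457.7, 99.1]), ([334, 163, 30, 13, 151], [347.0, 169.4])]
scene red [([347, 187, 16, 10, 63], [353.8, 191.3]), ([0, 298, 24, 20, 85], [11.0, 307.5]), ([201, 304, 24, 19, 160], [211.6, 312.9])]
scene red2 []
scene orange [([312, 142, 8, 5, 26], [315.5, 144.0]), ([330, 143, 7, 8, 36], [333.0, 146.4]), ([278, 180, 11, 9, 62], [282.7, 184.3]), ([263, 238, 6, 5, 20], [265.8, 240.2]), ([330, 293, 9, 8, 25], [334.6, 295.9])]
(288, 205) [504.45405113 142.07376562  45.        ] [492.19425766 132.07334008 136.        ]
(368, 207) [ 488.68625822 -197.63138589   45.        ] [ 477.35893037 -187.54254612  136.        ]
(285, 178) [621.98188027 154.37913117  45.        ] [602.77180144 143.65099882 136.        ]
(375, 180) [ 604.61934934 -231.87214954   45.        ] [ 586.43604472 -219.75840145  136.        ]
(288, 181) [608.54116121 141.51770544  45.        ] [590.12593099 131.55016383 136.        ]
(368, 183) [ 592.20543045 -201.44557027   45.        ] [ 574.75625221 -191.13116971  136.        ]
```

View pics/crop_top.png

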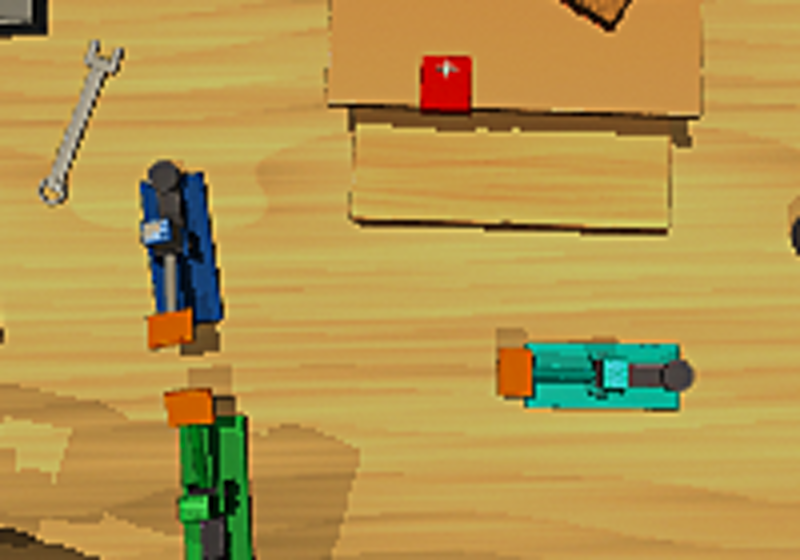

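View pics/crop_sc.png

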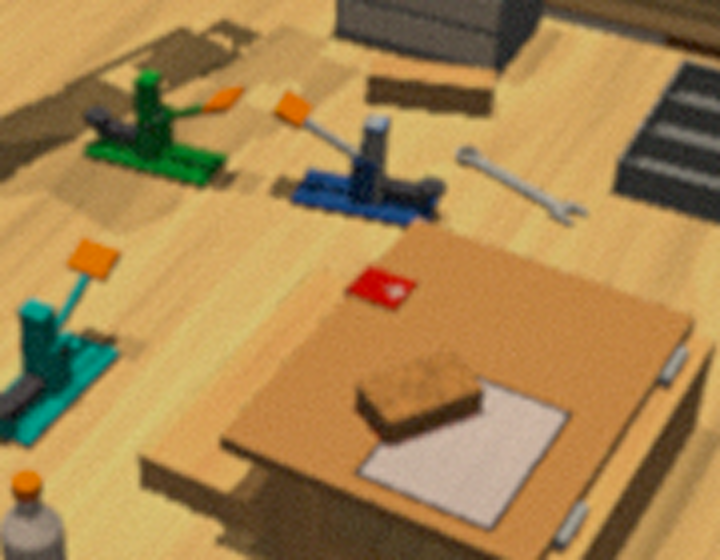

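The enlarged crop confirms the blue jack: steel column top at about (239.5,208), saddle at (241,194), orange plate at (242,231). The green and turquoise ones are look-alikes. The white cross on the clip is at (311.5,167).

```bash
python3 - <<'E'
from h import *
f=lambda uv,z:onz('top',uv,z).round(1)
print('col',f((239.5,208),115),'saddle',f((241.2,193.7),45),'palm',f((242,231.4),113))
print('cross',f((311.5,167.3),139))
print('cross tri',tri([ray('top',(311.5,167.3)),ray('scene',(260+394/4,120+291/4))]).round(1))
a,b=f((282.2,176.2),136),f((375.5,179.2),136);print('leaf',a,b,np.degrees(np.arctan2(-(b-a)[0],-(b-a)[1])))
a,b=f((287.5,205),45),f((367,207.7),45);print('sill',a,b,(a+b)/2,np.degrees(np.arctan2(-(b-a)[0],-(b-a)[1])))
E
```

```text
col [486.9 332.  115. ] saddle [557.6 342.6  45. ] palm [391.8 321.  113. ]
cross [644.   35.5 139. ]
cross tri [645.3  36.2 137.7]
leaf [610.5 155.  136. ] [ 589.7 -221.9  136. ] 3.1587809733045566
sill [504.5 144.2  45. ] [ 485.8 -193.3   45. ] [495.15 -24.55  45.  ] 3.171367904594884
```

```bash
cat >> h.py <<'E'
def plan(p,yaw=None):
    s=env.state();T=Ro.from_euler('xyz',s['ee_rot'],degrees=True).as_matrix()
    d=T.T@(np.array(p,float)-s['ee_pos'])/500
    w=0
    if yaw is not None: w=-((yaw-s['ee_rot'][2]+180)%360-180)/45
    print('pos',s['ee_pos'].round(1),'rot',s['ee_rot'].round(2),'F',s['force'].round(1),'w',round(s['gripper_width'],1),'t',round(s['time_s'],2))
    print('shares',d.round(4),'turn',round(w,4))
E
python3 - <<'E'
from h import *
plan((470,332,290),187.8)
E
```

```text
pos [150.9 554.5 213.3] rot [-179.93    0.    164.77] F [ 0.7 -0.2 -0.9] w 91.5 t 0.15
shares [-0.7326 -0.2619 -0.153 ] turn -0.5117
```

Call:
{"fn": "arm_command", "kwargs": {
  "targets": [
    [0, 0, 0, -0.153, 0],
    [0, -0.2, -0.08, -0.153, -0.2],
    [0, -0.7326, -0.2619, -0.153, -0.5117],
    [0, -0.7326, -0.2619, -0.153, -0.5117],
    [0, -0.7326, -0.2619, -0.153, -0.5117],
    [0, -0.7326, -0.2619, -0.153, -0.5117],
    [0, -0.7326, -0.2619, -0.153, -0.5117],
    [0, -0.7326, -0.2619, -0.153, -0.5117]
  ]
}}

```text
time_s: 0.82
ee_pos: [382.5, 392.0, 283.1]
ee_rot: [-179.9, -0.0, -172.2]
force: [0.5, 1.3, -0.4]
gripper_width: 91.5
```

```bash
python3 - <<'E'
from h import *
plan((470,332,290),187.8)
E
```

```text
pos [382.5 392.  283.1] rot [-1.7993e+02 -4.0000e-02 -1.7219e+02] F [ 0.5  1.3 -0.4] w 91.5 t 0.82
shares [-0.1571 -0.1426 -0.0136] turn 0.0002
```

Call:
{"fn": "arm_command", "kwargs": {
  "targets": [
    [0, -0.157, -0.143, -0.014, 0],
    [0, -0.157, -0.143, -0.014, 0],
    [0, -0.157, -0.143, -0.014, 0],
    [0, -0.157, -0.143, -0.014, 0]
  ]
}}

```text
time_s: 1.15
ee_pos: [473.9, 328.7, 289.7]
ee_rot: [-179.8, 0.0, -172.5]
force: [0.4, 0.2, -0.9]
gripper_width: 90.9
```

```bash
python3 - <<'E'
from h import *
s,im=grab('wrist'); save('w1',im); print(s['ee_pos'],s['ee_rot'])
for k,lo,hi in (('blue',(105,120,40),(125,255,255)),('orange',(7,210,150),(16,255,255))): print(k,blobs(im,lo,hi)[0])
E
```

```text
[473.88875508 328.70407605 289.72585183] [-1.79816988e+02  3.70482519e-02 -1.72499886e+02]
blue [([296, 125, 46, 106, 3164], [319.4, 178.5]), ([609, 247, 31, 81, 1961], [626.8, 287.1])]
orange [([289, 31, 40, 28, 235], [302.8, 50.0]), ([70, 50, 16, 32, 306], [77.5, 66.3]), ([299, 99, 40, 30, 911], [319.6, 114.2])]
```

View pics/w1.png

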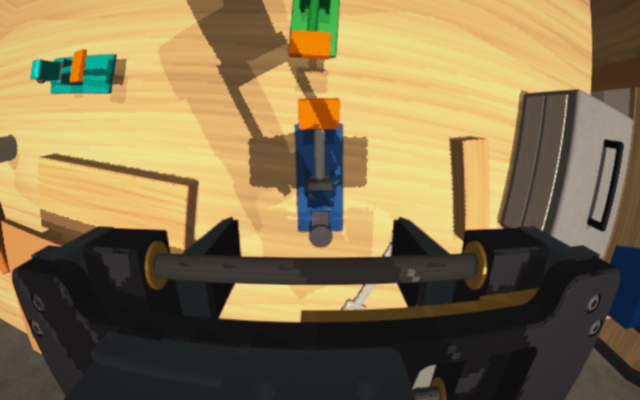

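The wrist view shows the jack well aligned with the tool: plate at (320,114), column top at about (320,184), saddle at (320,236).

```bash
python3 - <<'E'
from h import *
im=cv2.imread('pics/w1.png')[:,:,::-1]; save('w1c',im,(260,80,380,260),4)
s=env.state();s['ee_pos']=np.array([473.89,328.70,289.73]);s['ee_rot']=np.array([-179.817,.037,-172.5])
f=lambda uv,z:onz('wrist',uv,z,s).round(1)
print('col',f((320,184),115),'saddle',f((320.5,236),45),'palm',f((319.6,114),113))
bl=blobs(im,(105,120,40),(125,255,255),1000,(200,100,400,260)); _,m,l=bl
E
```

```text
col [469.1 333.4 115. ] saddle [556.6 346.8  45. ] palm [391.2 322.4 113. ]
```

View pics/w1c.png

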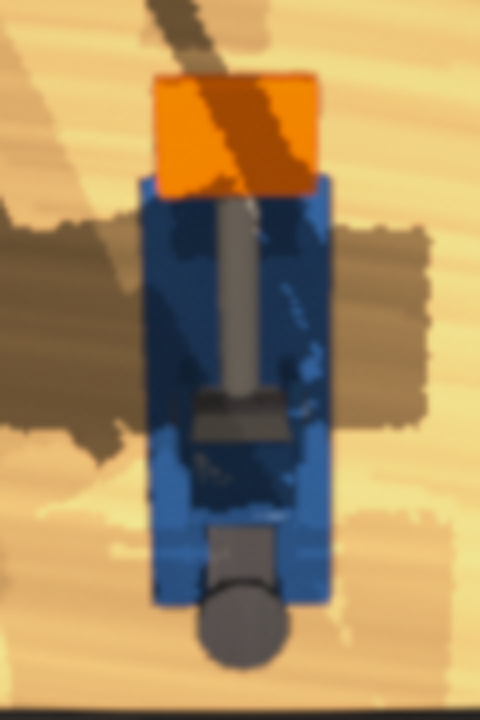

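```bash
python3 - <<'E'
from h import *
s=env.state();s['ee_pos']=np.array([473.89,328.70,289.73]);s['ee_rot']=np.array([-179.817,.037,-172.5])
f=lambda uv,z:onz('wrist',uv,z,s)
g=lambda x,y:(260+x/4,80+y/4)
c=f(g(245,478),115);sd=f(g(243,626),45);p=f(g(236,133),111)
print(c,sd,p); 
for a,b in((p,c),(c,sd),(p,sd)):
  d=b-a;print(np.hypot(*d[:2]),np.degrees(np.arctan2(d[1],d[0])))
for x,y in((140,180),(330,178),(150,604),(330,604)): print(f(g(x,y),10).round(1))
e=f(g(150,604),10)-f(g(142,220),10);print(np.degrees(np.arctan2(e[1],e[0])))
e=f(g(330,604),10)-f(g(331,178),10);print(np.degrees(np.arctan2(e[1],e[0])))
E
```

```text
[486.83284241 337.24147476 115.        ] [557.2922655  347.28452563  45.        ] [390.33239414 321.65376037 111.        ]
97.75128313928124 9.175729113832203
71.171575593229 8.112106506586903
168.91576234808608 8.727599704559065
[407.4 289.9  10. ]
[397.5 357.5  10. ]
[566.  312.8  10. ]
[556.8 381.5  10. ]
8.04137379725166
8.432959137741056
```

```bash
python3 - <<'E'
from h import *
plan((486.8,336,150),188.4)
E
```

```text
pos [471.7 330.2 289.6] rot [-1.7990e+02 -8.0000e-02 -1.7242e+02] F [-0.5  0.2 -0.8] w 91.4 t 1.2
shares [-0.032   0.0079  0.2791] turn -0.0183
```

Call:
{"fn": "arm_command", "kwargs": {
  "targets": [
    [0, -0.032, 0.008, 0.06, -0.02],
    [0, -0.032, 0.008, 0.279, -0.02],
    [0, -0.032, 0.008, 0.279, -0.02],
    [0, -0.032, 0.008, 0.279, -0.02],
    [0, -0.032, 0.008, 0.279, -0.02],
    [0, -0.032, 0.008, 0.279, -0.02]
  ]
}}

```text
time_s: 1.7
ee_pos: [485.4, 336.5, 149.3]
ee_rot: [-179.8, -0.3, -171.5]
force: [0.3, 0.5, 0.7]
gripper_width: 91.1
```

```bash
python3 - <<'E'
from h import *
plan((486.8,336,81),188.4)
s,im=grab('wrist'); save('w2',im)
E
```

```text
pos [485.4 336.5 149.3] rot [-179.85   -0.26 -171.45] F [0.3 0.5 0.7] w 91.1 t 1.7
shares [-0.0033 -0.001   0.1366] turn 0.0032
```

View pics/w2.png

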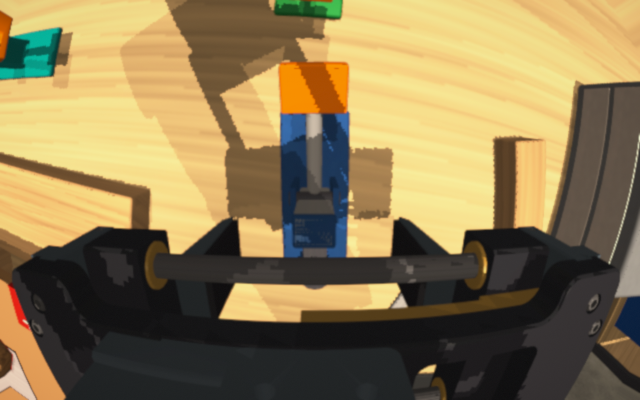

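The column top at (314,230) sits centred between the open fingers, so I'll descend and grip.

Call:
{"fn": "arm_command", "kwargs": {
  "targets": [
    [0, -0.003, 0, 0.07, 0],
    [0, -0.003, 0, 0.137, 0],
    [0, -0.003, 0, 0.137, 0],
    [0, -0.003, 0, 0.137, 0],
    [0.3, -0.003, 0, 0.137, 0],
    [0.6, -0.003, 0, 0.137, 0],
    [0.9, -0.003, 0, 0.137, 0],
    [1, -0.003, 0, 0.137, 0]
  ],
  "squeeze": 45
}}

```text
time_s: 2.42
ee_pos: [489.1, 337.9, 84.5]
ee_rot: [180.0, 0.1, -171.5]
force: [-0.6, -0.3, -0.1]
gripper_width: 67.2
```

Call:
{"fn": "arm_command", "kwargs": {
  "targets": [
    [1, 0, 0, 0, 0],
    [1, 0, 0, 0, 0],
    [1, 0, 0, 0, 0],
    [1, 0, 0, 0, 0]
  ]
}}

```text
time_s: 2.75
ee_pos: [489.1, 337.9, 84.6]
ee_rot: [180.0, 0.2, -171.5]
force: [0.1, -0.0, -0.4]
gripper_width: 41.1
```

```bash
python3 - <<'E'
from h import *
plan((486.8,336,180),188.4)
s,im=grab('wrist'); save('w3',im)
E
```

```text
pos [489.1 337.9  84.6] rot [ 1.7997e+02  1.5000e-01 -1.7147e+02] F [ 0.1 -0.  -0.4] w 41.1 t 2.75
shares [ 0.0047 -0.003  -0.1908] turn 0.003
```

View pics/w3.png

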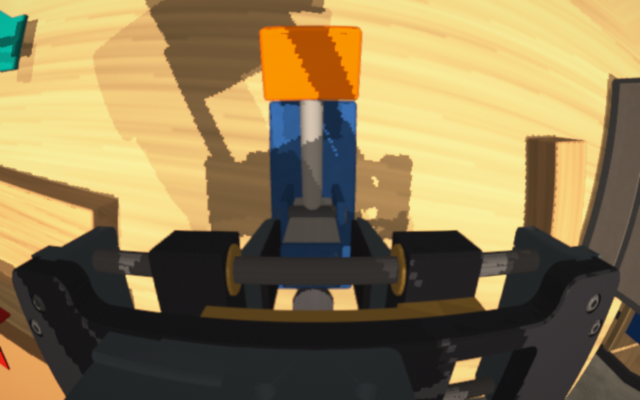

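Call:
{"fn": "arm_command", "kwargs": {
  "targets": [
    [1, 0, 0, 0.006, 0],
    [1, 0, 0, 0.006, 0],
    [1, 0, 0, 0.006, 0],
    [1, 0, 0, 0.006, 0],
    [1, 0, 0, 0.006, 0]
  ]
}}

```text
time_s: 3.22
ee_pos: [489.6, 336.5, 81.8]
ee_rot: [-179.9, 0.2, -171.4]
force: [1.7, -4.9, 5.0]
gripper_width: 29.8
```

```bash
python3 - <<'E'
from h import *
plan((489,338,180))
E
```

```text
pos [489.6 336.5  81.8] rot [-1.7988e+02  1.7000e-01 -1.7142e+02] F [ 1.7 -4.9  5. ] w 29.8 t 3.22
shares [ 0.0002  0.0027 -0.1963] turn 0
```

Gripped at 29.8 mm. I'll lift, then view the clip from the wrist on the way.

Call:
{"fn": "arm_command", "kwargs": {
  "targets": [
    [1, 0, 0, -0.03, 0],
    [1, 0, 0, -0.08, 0],
    [1, 0, 0, -0.14, 0],
    [1, 0, 0, -0.22, 0],
    [1, 0, 0, -0.3, 0],
    [1, 0, 0, -0.38, 0],
    [1, 0, 0, -0.4, 0],
    [1, 0, 0, -0.4, 0]
  ]
}}

```text
time_s: 3.88
ee_pos: [489.9, 337.7, 283.6]
ee_rot: [180.0, 0.4, -171.4]
force: [1.1, 0.4, -7.0]
gripper_width: 30.0
```

```bash
python3 - <<'E'
from h import *
plan((640,150,285),176.8)
s,im=grab('wrist'); save('w4',im)
E
```

```text
pos [489.9 337.7 283.6] rot [ 179.97    0.44 -171.41] F [ 1.1  0.4 -7. ] w 30.0 t 3.88
shares [-0.2407 -0.4161 -0.0011] turn 0.262
```

View pics/w4.png

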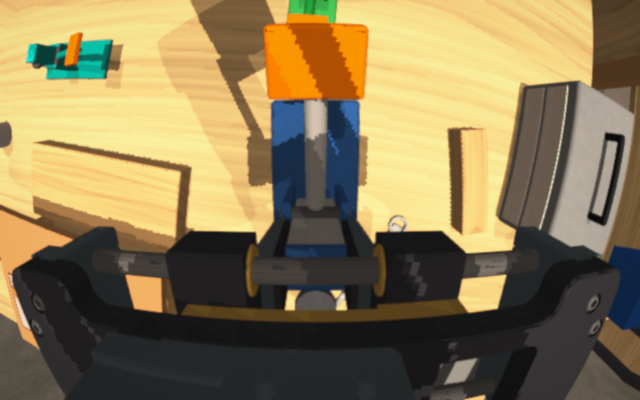

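The jack is held straight, with the saddle visible at (316,300). Moving over to view the clip.

Call:
{"fn": "arm_command", "kwargs": {
  "targets": [
    [1, -0.03, -0.05, -0.002, 0.04],
    [1, -0.08, -0.13, -0.002, 0.1],
    [1, -0.12, -0.2, -0.002, 0.15],
    [1, -0.16, -0.27, -0.002, 0.2],
    [1, -0.2, -0.34, -0.002, 0.26],
    [1, -0.23, -0.39, -0.002, 0.262],
    [1, -0.24, -0.416, -0.002, 0.262],
    [1, -0.24, -0.416, -0.002, 0.262]
  ]
}}

```text
time_s: 4.6
ee_pos: [638.6, 145.0, 276.0]
ee_rot: [-179.6, -0.3, 176.6]
force: [-0.7, 0.4, -6.1]
gripper_width: 29.9
```

Call:
{"fn": "arm_command", "kwargs": {
  "targets": [
    [1, 0, 0, 0, 0],
    [1, 0, 0, 0, 0],
    [1, 0, 0, 0, 0]
  ]
}}

```text
time_s: 4.85
ee_pos: [637.2, 145.8, 273.4]
ee_rot: [-179.6, -0.6, 176.6]
force: [0.9, 0.8, -7.2]
gripper_width: 29.5
```

```bash
python3 - <<'E'
from h import *
s,im=grab('wrist'); save('w5',im); print({k:s[k] for k in('ee_pos','ee_rot')})
print(blobs(im,(0,180,100),(5,255,255))[0])
E
```

```text
{'ee_pos': array([637.19116299, 145.84761306, 273.42478995]), 'ee_rot': array([-179.59269362,   -0.63059866,  176.61948448])}
[([190, 169, 48, 54, 2085], [214.0, 194.1])]
```

View pics/w5.png

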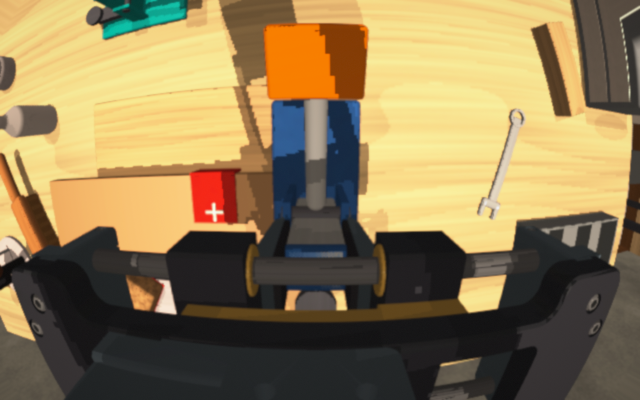

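The cross is clear at (214,212). Now its position, plus the saddle's place in the hand at (316,300).

```bash
python3 - <<'E'
from h import *
im=cv2.imread('pics/w5.png')[:,:,::-1]; save('w5c',im,(40,90,380,320),2.3)
hsv=cv2.cvtColor(np.ascontiguousarray(im),cv2.COLOR_RGB2HSV)
sub=(hsv[195:228,195:235,1]<100);ys,xs=np.nonzero(sub);c=(xs.mean()+195,ys.mean()+195);print('cross px',c)
s=env.state();s['ee_pos']=np.array([637.19,145.85,273.42]);s['ee_rot']=np.array([-179.593,-.631,176.62])
print('cross',onz('wrist',c,139,s))
sd=onz('wrist',(316.5,300),s['ee_pos'][2]-36.8,s);print('saddle',sd)
T=Ro.from_euler('xyz',s['ee_rot'],degrees=True).as_matrix();print('saddle in tool',T.T@(sd-s['ee_pos']))
for uv in((192,171),(52,181.5)):print(onz('wrist',uv,136,s))
E
```

```text
cross px (np.float64(213.95049504950495), np.float64(211.78217821782178))
cross [646.95002314  36.96922206 139.        ]
saddle [696.93389691 143.66643118 236.62      ]
saddle in tool [-60.1703559    1.59928625  36.12909832]
[601.93196844  16.31609975 136.        ]
[ 594.26433996 -210.02359026  136.        ]
```

View pics/w5c.png

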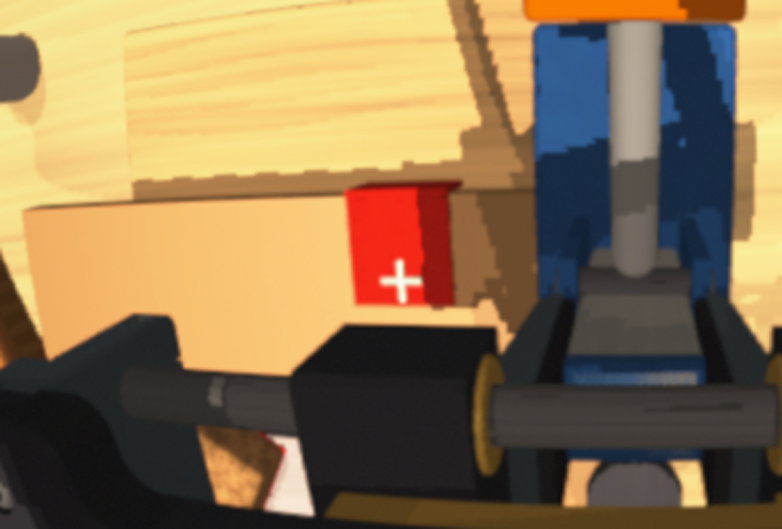

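```bash
python3 - <<'E'
from h import *
plan((470,46,280),177)
E
```

```text
pos [637.5 146.1 274.5] rot [-179.62   -0.51  176.64] F [ 0.9  1.7 -7.4] w 29.3 t 4.9
shares [ 0.3228 -0.2195 -0.0066] turn -0.0081
```

Call:
{"fn": "arm_command", "kwargs": {
  "targets": [
    [1, 0.04, -0.03, -0.02, 0],
    [1, 0.1, -0.07, -0.02, 0],
    [1, 0.17, -0.12, -0.02, 0],
    [1, 0.23, -0.16, -0.01, 0],
    [1, 0.28, -0.19, -0.01, -0.008],
    [1, 0.31, -0.21, -0.01, -0.008],
    [1, 0.323, -0.22, -0.01, -0.008],
    [1, 0.323, -0.22, -0.01, -0.008]
  ]
}}

```text
time_s: 5.57
ee_pos: [468.4, 45.7, 282.5]
ee_rot: [-179.6, -0.4, 177.0]
force: [1.5, 0.1, -7.0]
gripper_width: 29.9
```

```bash
python3 - <<'E'
from h import *
plan((470,45,138),177)
E
```

```text
pos [468.4  45.7 282.5] rot [-179.63   -0.44  177.01] F [ 1.5  0.1 -7. ] w 29.9 t 5.57
shares [-0.0056  0.0006  0.2891] turn 0.0002
```

Call:
{"fn": "arm_command", "kwargs": {
  "targets": [
    [1, -0.006, 0, 0.04, 0],
    [1, -0.006, 0, 0.1, 0],
    [1, -0.006, 0, 0.17, 0],
    [1, -0.006, 0, 0.23, 0],
    [1, -0.006, 0, 0.27, 0],
    [1, -0.006, 0, 0.284, 0],
    [1, -0.006, 0, 0.288, 0],
    [1, -0.006, 0, 0.288, 0]
  ]
}}

```text
time_s: 6.23
ee_pos: [471.7, 45.3, 139.0]
ee_rot: [-179.7, -0.3, 177.0]
force: [-0.7, -0.6, -6.8]
gripper_width: 29.6
```

```bash
python3 - <<'E'
from h import *
plan((578,39,136),177)
s,im=grab('scene');save('s6',im,(260,120,440,260),4)
plan((578,39,136),177)
s,im=grab('wrist');save('w6',im)
E
```

```text
pos [471.7  45.3 139. ] rot [-179.65   -0.35  177.05] F [-0.7 -0.6 -6.8] w 29.6 t 6.23
shares [-0.2129 -0.0016  0.0047] turn 0.001
pos [472.1  45.2 139.8] rot [-179.66   -0.26  177.03] F [ 0.2  0.9 -6.9] w 30.1 t 6.28
shares [-0.2122 -0.0014  0.0066] turn 0.0008
```

View pics/s6.png

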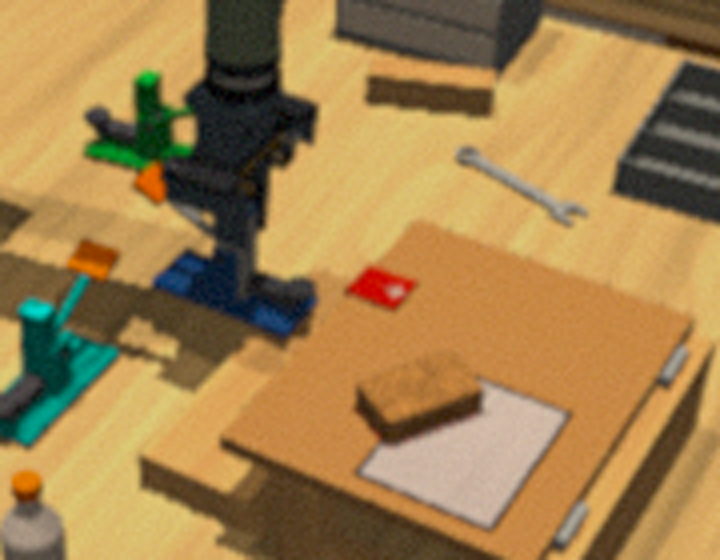

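View pics/w6.png

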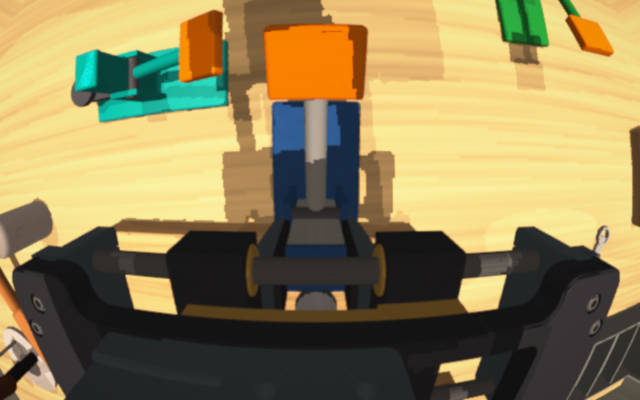

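The jack is level in front of the sill with the saddle aligned to the red clip. Sliding in at about 10 mm above the sill.

Call:
{"fn": "arm_command", "kwargs": {
  "targets": [
    [1, -0.02, 0, 0.008, 0],
    [1, -0.06, 0, 0.01, 0],
    [1, -0.1, 0, 0.01, 0],
    [1, -0.14, -0.001, 0.01, 0],
    [1, -0.18, -0.001, 0.01, 0],
    [1, -0.2, -0.001, 0.01, 0],
    [1, -0.208, -0.001, 0.01, 0],
    [1, -0.208, -0.001, 0.01, 0]
  ]
}}

```text
time_s: 7.0
ee_pos: [576.8, 39.1, 134.8]
ee_rot: [-179.7, -0.2, 177.0]
force: [-0.9, 0.0, -7.5]
gripper_width: 29.8
```

```bash
python3 - <<'E'
from h import *
plan((578,39,127),177)
s,im=grab('scene');save('s7',im,(260,120,440,260),4)
s,im=grab('top');save('t7',im,(240,130,400,250),5)
plan((578,39,127),177)
E
```

```text
pos [576.8  39.1 134.8] rot [-179.67   -0.19  177.02] F [-0.9  0.  -7.5] w 29.8 t 7.0
shares [-0.0025 -0.0001  0.0155] turn 0.0004
pos [574.8  39.2 134.6] rot [-179.66   -0.32  177.03] F [-0.4  0.3 -7. ] w 29.9 t 7.1
shares [-0.0065 -0.      0.0151] turn 0.0007
```

View pics/s7.png

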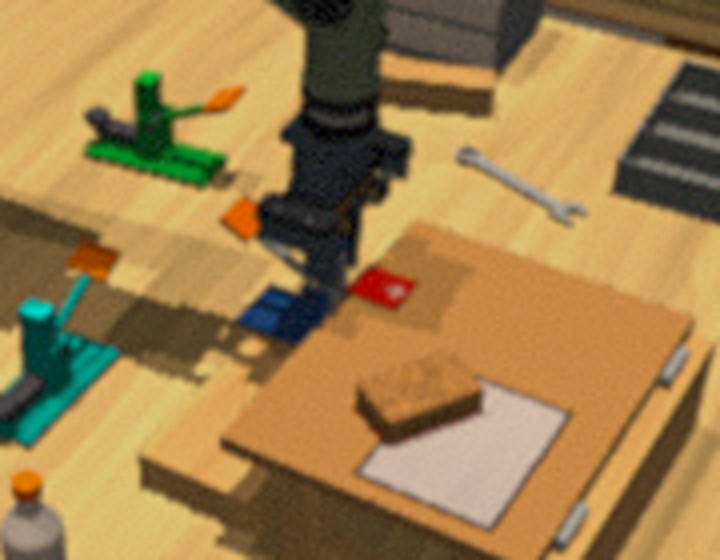

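View pics/t7.png

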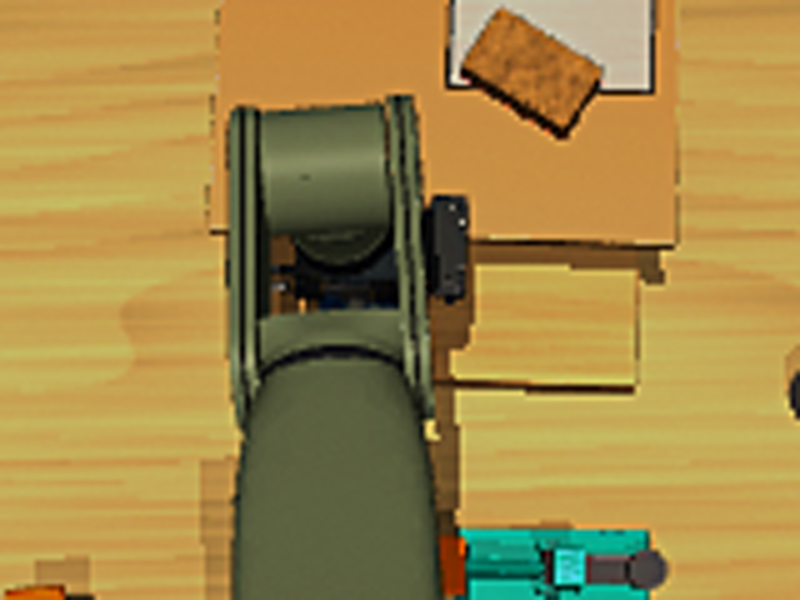

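Call:
{"fn": "arm_command", "kwargs": {
  "targets": [
    [1, -0.006, 0, 0.003, 0],
    [1, -0.006, 0, 0.006, 0],
    [1, -0.006, 0, 0.009, 0],
    [1, -0.006, 0, 0.012, 0],
    [1, -0.006, 0, 0.014, 0],
    [1, -0.006, 0, 0.015, 0]
  ]
}}

```text
time_s: 7.6
ee_pos: [577.4, 39.0, 127.0]
ee_rot: [-179.7, -0.4, 177.0]
force: [-0.7, -0.4, -3.3]
gripper_width: 29.7
```

```bash
python3 - <<'E'
from h import *
plan((578,39,127),177)
E
```

```text
pos [577.4  39.  127. ] rot [-179.65   -0.36  177.03] F [-0.7 -0.4 -3.3] w 29.7 t 7.6
shares [-0.0012  0.     -0.    ] turn 0.0007
```

Call:
{"fn": "arm_command", "kwargs": {
  "targets": [
    [1, 0, 0, 0.002, 0],
    [1, 0, 0, 0.003, 0],
    [0.8, 0, 0, 0.002, 0],
    [0.6, 0, 0, 0.001, 0],
    [0.5, 0, 0, 0, 0],
    [0.5, 0, 0, 0, 0]
  ]
}}

```text
time_s: 8.1
ee_pos: [578.4, 39.1, 127.5]
ee_rot: [-179.7, -0.2, 177.0]
force: [-0.2, -0.5, -0.6]
gripper_width: 44.8
```

```bash
python3 - <<'E'
from h import *
plan((575,39,230),177)
E
```

```text
pos [578.4  39.1 127.5] rot [-179.67   -0.22  177.03] F [-0.2 -0.5 -0.6] w 44.8 t 8.1
shares [ 0.0075 -0.0017 -0.2049] turn 0.0007
```

Call:
{"fn": "arm_command", "kwargs": {
  "targets": [
    [0, 0, 0, -0.04, 0],
    [0, 0, 0, -0.1, 0],
    [0, 0, 0, -0.18, 0],
    [0, -0.06, 0, -0.26, 0],
    [0, -0.13, 0, -0.32, 0],
    [0, -0.14, 0, -0.32, 0],
    [0, -0.14, 0, -0.32, 0],
    [0, -0.14, 0, -0.32, 0]
  ]
}}

```text
time_s: 8.77
ee_pos: [649.1, 36.4, 286.7]
ee_rot: [-179.7, -0.2, 177.0]
force: [-0.2, -0.5, -0.5]
gripper_width: 91.0
```

```bash
python3 - <<'E'
from h import *
s,im=grab('wrist');save('w8',im); print(s['ee_pos'],s['ee_rot'])
save('w8c',im,(220,60,420,240),4)
plan((575,39,230),177)
E
```

```text
[649.13934351  36.35906603 286.6658936 ] [-179.67361531   -0.24756936  177.02485676]
pos [648.   36.4 285.9] rot [-179.66   -0.38  177.03] F [ 0.1  0.3 -0.7] w 91.0 t 8.82
shares [ 0.1454 -0.0018  0.1128] turn 0.0008
```

View pics/w8.png

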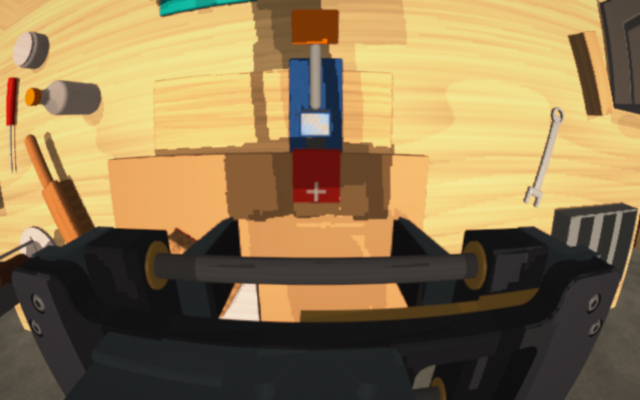

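View pics/w8c.png

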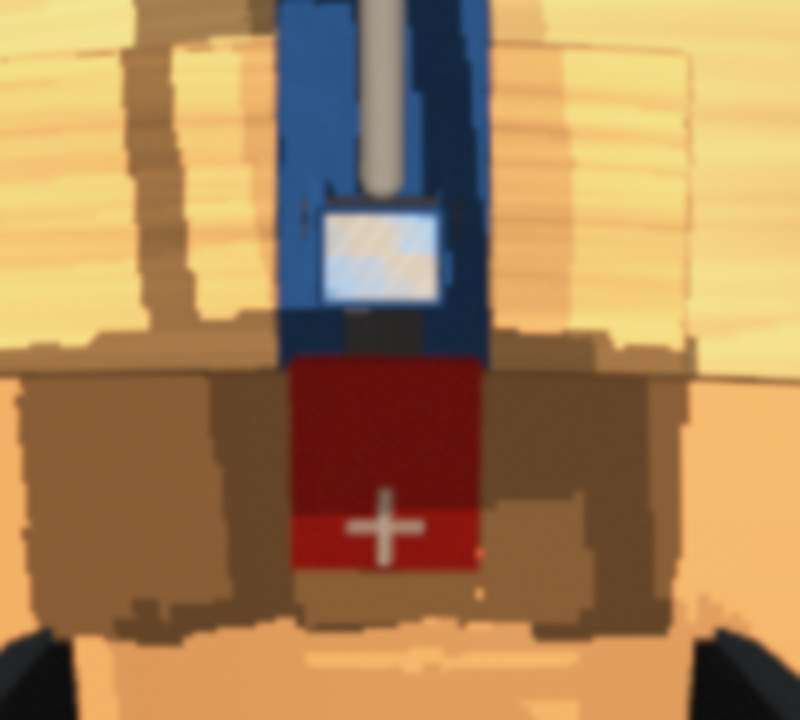

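```bash
python3 - <<'E'
from h import *
s=env.state();s['ee_pos']=np.array([649.14,36.36,286.67]);s['ee_rot']=np.array([-179.674,-.248,177.025])
f=lambda x,y,z:onz('wrist',(220+x/4,60+y/4),z,s)
c=f(381,255,160);k=f(385,528,139);print(c,k,k-c)
p=onz('wrist',(315,26),158,s);print('palm',p)
# jack yaw from base edges z=55
for x0,x1 in((278,283),(490,487)):
    a=f(x0,30,55);b=f(x1,360,55);d=b-a;print(np.degrees(np.arctan2(d[1],d[0])))
a=f(20,375,136);b=f(795,382,136);d=a-b;print('leaf',-np.degrees(np.arctan2(d[0],d[1])))
u=(k-c)[:2];th=np.radians(-3);ux=np.array([np.cos(th),np.sin(th)]);print('along',u@ux-70,'lat',u@np.array([-ux[1],ux[0]]))
E
```

```text
[576.95354607  39.72332184 160.        ] [647.67934309  37.05177551 139.        ] [ 70.72579703  -2.67154633 -21.        ]
palm [479.02272528  44.40539393 158.        ]
-2.219161541615088
-3.2027489302297956
leaf 176.7522405850295
along 0.7686877130275178 lat 1.0336171501094982
```

The placement is within about 1.5 mm of the cross line and square to it. Next: fingers closed, go above the palm plate.

```bash
python3 - <<'E'
from h import *
plan((480,45,200),177)
E
```

```text
pos [648.   36.4 285.9] rot [-179.66   -0.38  177.03] F [ 0.1  0.3 -0.7] w 91.0 t 8.82
shares [0.3354 0.0007 0.174 ] turn 0.0008
```

Call:
{"fn": "arm_command", "kwargs": {
  "targets": [
    [0.5, 0.08, 0, 0, 0],
    [1, 0.16, 0, 0, 0],
    [1, 0.24, 0, 0, 0],
    [1, 0.31, 0, 0, 0],
    [1, 0.335, 0, 0.06, 0],
    [1, 0.335, 0, 0.12, 0],
    [1, 0.335, 0, 0.17, 0],
    [1, 0.335, 0, 0.174, 0]
  ]
}}

```text
time_s: 9.48
ee_pos: [474.5, 44.4, 195.0]
ee_rot: [-179.6, -1.0, 177.0]
force: [-1.1, -1.4, -0.3]
gripper_width: 40.7
```

Call:
{"fn": "arm_command", "kwargs": {
  "targets": [
    [1, 0, 0, 0, 0],
    [1, 0, 0, 0, 0],
    [1, 0, 0, 0, 0]
  ]
}}

```text
time_s: 9.73
ee_pos: [474.9, 44.4, 195.9]
ee_rot: [-179.6, -1.0, 177.0]
force: [-0.1, -0.0, -0.6]
gripper_width: 20.7
```

```bash
python3 - <<'E'
from h import *
plan((480,45,166),177)
s,im=grab('wrist');save('w9',im)
s,im=grab('scene');save('s9',im,(260,120,440,260),4)
plan((480,45,166),177)
E
```

```text
pos [474.9  44.4 195.9] rot [-179.6    -0.96  177.05] F [-0.1 -0.  -0.6] w 20.7 t 9.73
shares [-0.0112  0.0021  0.0596] turn 0.0011
pos [475.4  44.4 196.1] rot [-179.6    -0.9   177.04] F [-0.1  0.1  0.7] w 12.9 t 9.83
shares [-0.0102  0.002   0.0601] turn 0.001
```

View pics/w9.png

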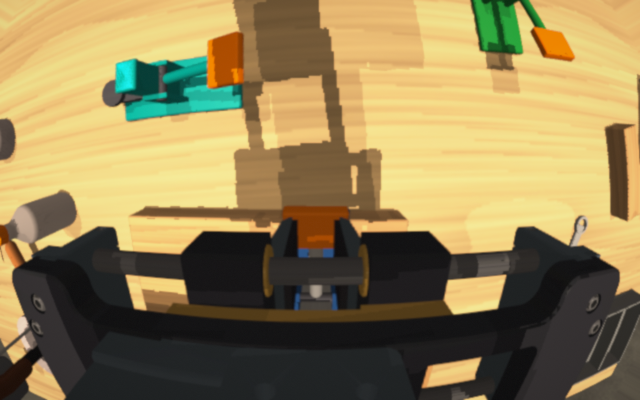

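View pics/s9.png

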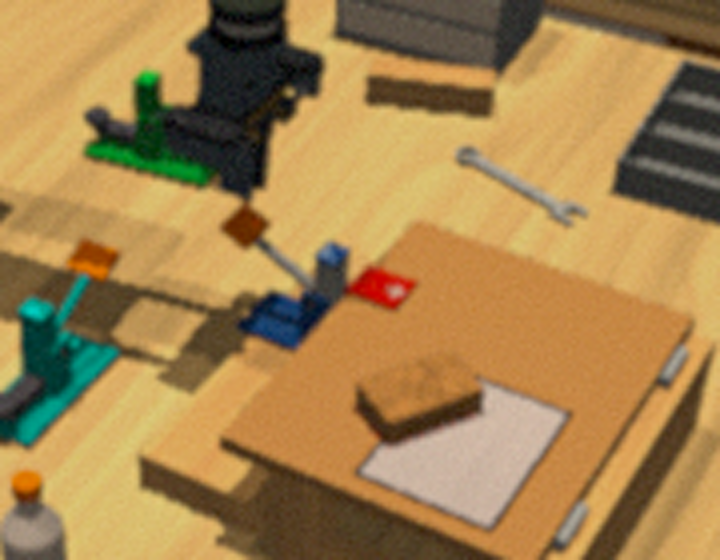

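The plate at (316,228) is centred between the closing fingers. Starting the stroke.

Call:
{"fn": "arm_command", "kwargs": {
  "targets": [
    [1, -0.005, 0.001, 0.02, 0],
    [1, -0.006, 0.001, 0.045, 0],
    [1, -0.006, 0.001, 0.06, 0],
    [1, -0.002, 0.001, 0.075, 0],
    [1, 0.001, 0.001, 0.09, 0],
    [1, 0.004, 0.001, 0.105, 0],
    [1, 0.006, 0.001, 0.12, 0],
    [1, 0.008, 0.001, 0.13, 0]
  ],
  "squeeze": 20
}}

```text
time_s: 10.5
ee_pos: [470.1, 44.8, 130.5]
ee_rot: [-179.6, -0.9, 177.0]
force: [-1.1, 0.2, 3.2]
gripper_width: 0.3
```

```bash
python3 - <<'E'
from h import *
s,im=grab('scene');save('s10',im,(260,120,440,260),4)
plan((464,45,95),177)
E
```

```text
pos [470.   44.8 130.1] rot [-179.61   -0.93  177.04] F [-1.5  0.1  6.3] w 0.3 t 10.55
shares [0.0108 0.0003 0.0703] turn 0.0009
```

View pics/s10.png

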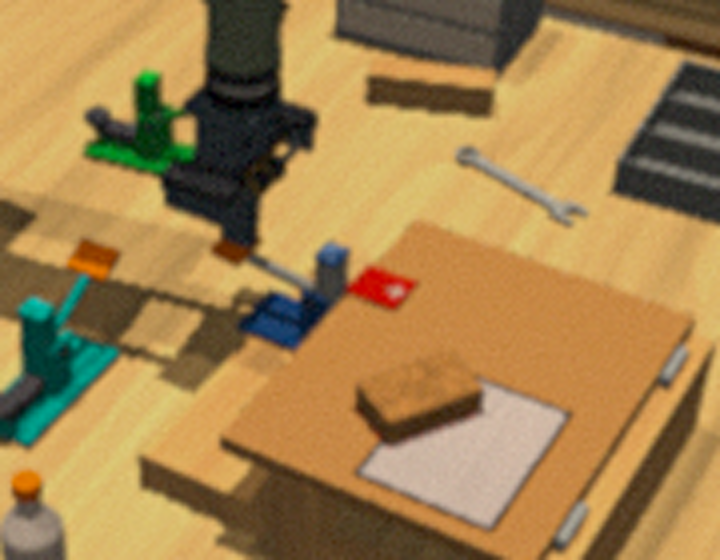

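The handle is going down and the jack hasn't moved. Continuing gently.

Call:
{"fn": "arm_command", "kwargs": {
  "targets": [
    [1, 0.002, 0, 0.01, 0],
    [1, 0.004, 0, 0.02, 0],
    [1, 0.006, 0, 0.03, 0],
    [1, 0.007, 0, 0.04, 0],
    [1, 0.008, 0, 0.05, 0],
    [1, 0.009, 0, 0.056, 0],
    [1, 0.01, 0, 0.062, 0],
    [1, 0.01, 0, 0.062, 0]
  ]
}}

```text
time_s: 11.22
ee_pos: [467.2, 45.0, 100.7]
ee_rot: [-179.6, -0.5, 177.1]
force: [-0.5, 0.3, 10.7]
gripper_width: 0.6
```

```bash
python3 - <<'E'
from h import *
s,im=grab('scene');save('s11',im,(260,120,440,260),4)
plan((464,45,92),177)
E
```

```text
pos [467.2  45.  100.9] rot [-179.64   -0.55  177.05] F [ 0.1 -0.3  9.9] w 0.8 t 11.27
shares [ 0.0063 -0.0001  0.0178] turn 0.0012
```

View pics/s11.png

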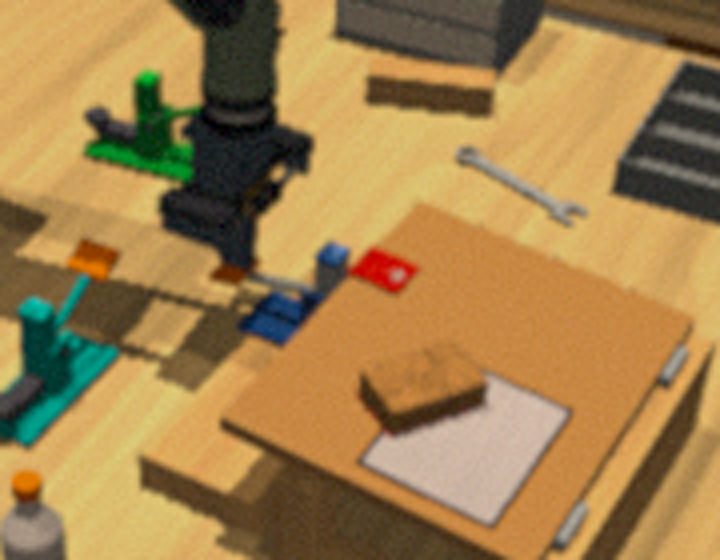

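The leaf is rising: the red clip moved up in the image. Press on to the stop.

Call:
{"fn": "arm_command", "kwargs": {
  "targets": [
    [1, 0.001, 0, 0.006, 0],
    [1, 0.002, 0, 0.012, 0],
    [1, 0.003, 0, 0.018, 0],
    [1, 0.003, 0, 0.02, 0],
    [1, 0.003, 0, 0.02, 0],
    [1, 0.003, 0, 0.02, 0]
  ]
}}

```text
time_s: 11.77
ee_pos: [468.0, 45.0, 93.5]
ee_rot: [-179.7, -0.2, 177.1]
force: [-2.1, -0.7, 17.5]
gripper_width: 0.5
```

```bash
python3 - <<'E'
from h import *
s,im=grab('scene');save('s12',im,(260,120,440,260),4)
plan((464,45,92),177)
E
```

```text
pos [468.   44.9  93.5] rot [-179.65   -0.2   177.07] F [-4.  -0.9 17.8] w 0.3 t 11.82
shares [ 0.008  -0.0003  0.0031] turn 0.0015
```

View pics/s12.png

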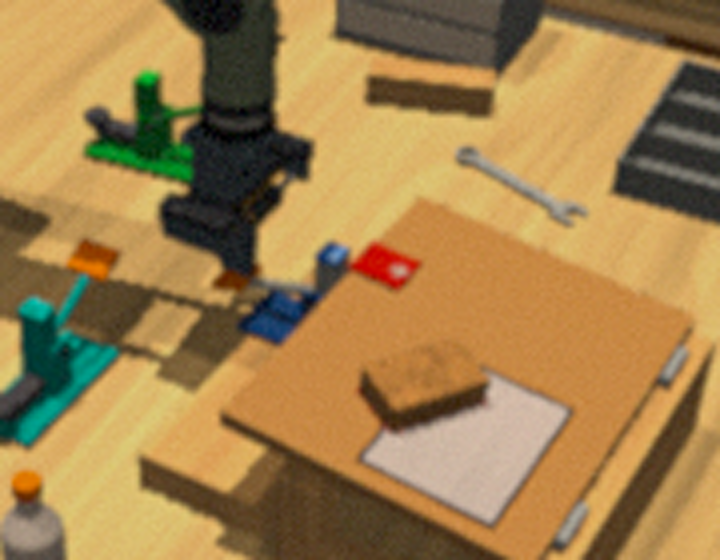

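```bash
python3 - <<'E'
from h import *
for z in(139,153,164):print(z,(np.array(proj('scene',(646,36.5,z)))-[260,120])*4)
im=cv2.imread('pics/s12.png')[:,:,::-1]; hsv=cv2.cvtColor(np.ascontiguousarray(im),cv2.COLOR_RGB2HSV)
for n in('s9','s12'):
    hsv=cv2.cvtColor(cv2.imread(f'pics/{n}.png'),cv2.COLOR_BGR2HSV);print(n,blobs(cv2.imread(f'pics/{n}.png')[:,:,::-1].copy(),(0,190,90),(5,255,255),300)[0])
E
```

```text
139 [393.63592317 290.24201074]
153 [394.49648987 278.91345135]
164 [395.17924889 269.92556462]
s9 [([346, 269, 66, 39, 1198], [377.8, 286.8])]
s12 [([350, 246, 67, 42, 1221], [381.7, 265.1])]
```

The cross rose about 25 mm, so that's the full stroke. Now I'll let it back up slowly along the same arc.

Call:
{"fn": "arm_command", "kwargs": {
  "targets": [
    [1, 0, 0, -0.01, 0],
    [1, -0.001, 0, -0.025, 0],
    [1, -0.003, 0, -0.04, 0],
    [1, -0.006, 0, -0.055, 0],
    [1, -0.01, 0, -0.07, 0],
    [1, -0.014, 0, -0.085, 0],
    [1, -0.017, 0, -0.1, 0],
    [1, -0.02, 0, -0.115, 0]
  ]
}}

```text
time_s: 12.48
ee_pos: [479.7, 44.7, 151.8]
ee_rot: [-179.7, -0.0, 177.1]
force: [2.9, 0.1, 0.5]
gripper_width: 0.5
```

```bash
python3 - <<'E'
from h import *
plan((478,45,190),177)
E
```

```text
pos [479.7  44.7 151.8] rot [-1.7966e+02 -2.0000e-02  1.7707e+02] F [2.9 0.1 0.5] w 0.5 t 12.48
shares [ 0.0034 -0.     -0.0765] turn 0.0017
```

Call:
{"fn": "arm_command", "kwargs": {
  "targets": [
    [1, 0.002, 0, -0.03, 0],
    [1, 0.003, 0, -0.06, 0],
    [1, 0.003, 0, -0.09, 0],
    [1, 0.003, 0, -0.09, 0],
    [1, 0.003, 0, -0.09, 0],
    [1, 0.003, 0, -0.09, 0]
  ]
}}

```text
time_s: 12.98
ee_pos: [477.8, 45.0, 195.9]
ee_rot: [-179.6, -0.1, 177.1]
force: [-1.0, 0.3, 0.1]
gripper_width: 0.2
```

```bash
python3 - <<'E'
from h import *
s,im=grab('scene');save('s13',im,(260,120,440,260),4)
print(blobs(cv2.imread('pics/s13.png')[:,:,::-1].copy(),(0,190,90),(5,255,255),300)[0])
s,im=grab('wrist');save('w13',im)
plan((478,45,166),177)
E
```

```text
[([347, 270, 67, 38, 1185], [377.6, 286.9])]
pos [477.6  45.  195.6] rot [-1.7964e+02 -1.5000e-01  1.7707e+02] F [-0.3 -0.2 -0.6] w 0.1 t 13.08
shares [-0.001   0.0004  0.0592] turn 0.0015
```

View pics/s13.png

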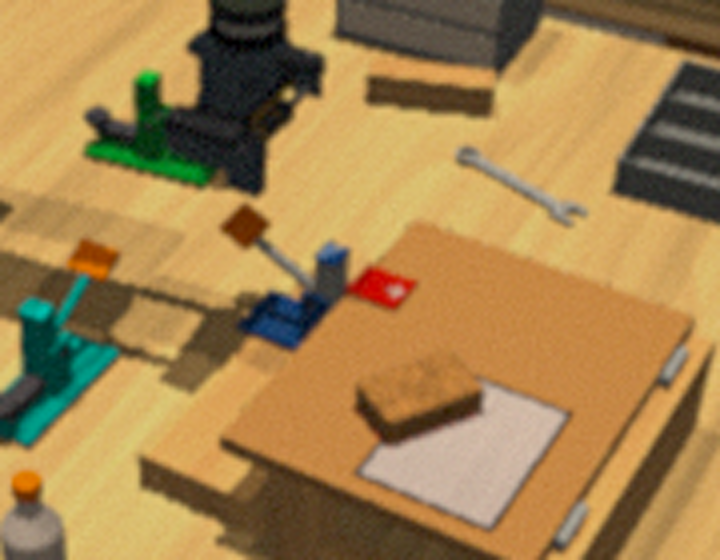

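View pics/w13.png

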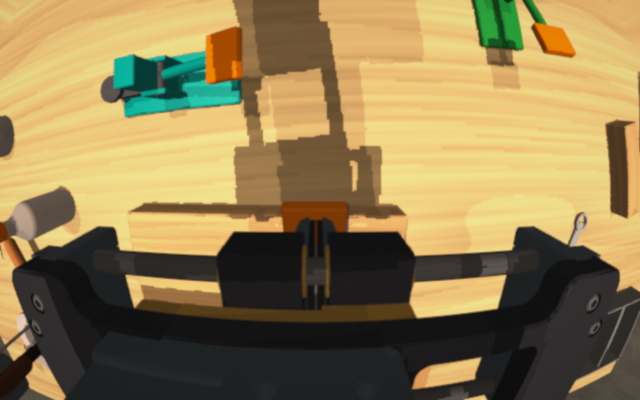

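The handle is right back up and the leaf is down, with the clip centroid back at its original pixels. The jack hasn't moved. Second stroke.

Call:
{"fn": "arm_command", "kwargs": {
  "targets": [
    [1, -0.002, 0, 0.03, 0],
    [1, -0.002, 0, 0.055, 0],
    [1, 0.002, 0, 0.07, 0],
    [1, 0.006, 0, 0.085, 0],
    [1, 0.009, 0, 0.1, 0],
    [1, 0.012, 0, 0.115, 0],
    [1, 0.014, 0, 0.127, 0],
    [1, 0.015, 0, 0.137, 0]
  ]
}}

```text
time_s: 13.75
ee_pos: [469.3, 45.0, 126.9]
ee_rot: [-179.6, -0.2, 177.1]
force: [-4.8, 0.2, 9.1]
gripper_width: 0.4
```

```bash
python3 - <<'E'
from h import *
plan((467,45,93),177)
E
```

```text
pos [469.3  45.  126.9] rot [-179.65   -0.2   177.07] F [-4.8  0.2  9.1] w 0.4 t 13.75
shares [0.0044 0.0001 0.0678] turn 0.0016
```

Call:
{"fn": "arm_command", "kwargs": {
  "targets": [
    [1, 0.002, 0, 0.01, 0],
    [1, 0.004, 0, 0.02, 0],
    [1, 0.005, 0, 0.03, 0],
    [1, 0.005, 0, 0.04, 0],
    [1, 0.005, 0, 0.05, 0],
    [1, 0.005, 0, 0.058, 0],
    [1, 0.004, 0, 0.066, 0],
    [1, 0.004, 0, 0.068, 0]
  ]
}}

```text
time_s: 14.42
ee_pos: [467.8, 45.1, 93.7]
ee_rot: [-179.7, -0.1, 177.1]
force: [-4.6, 1.1, 15.3]
gripper_width: 0.4
```

```bash
python3 - <<'E'
from h import *
plan((467,45,93),177)
E
```

```text
pos [467.8  45.1  93.7] rot [-1.7967e+02 -1.0000e-01  1.7706e+02] F [-4.6  1.1 15.3] w 0.4 t 14.42
shares [ 0.0016 -0.0003  0.0014] turn 0.0014
```

```bash
python3 - <<'E'
from h import *
for i in range(4): s,im=grab('scene'); 
save('s15',im,(260,120,440,260),4)
print(blobs(cv2.imread('pics/s15.png')[:,:,::-1].copy(),(0,190,90),(5,255,255),300)[0])
s,im=grab('top');save('t15',im)
plan((467,45,93),177)
E
```

```text
[([350, 246, 67, 42, 1233], [381.7, 265.1])]
pos [467.8  45.1  94. ] rot [-1.7967e+02 -8.0000e-02  1.7706e+02] F [-4.1  1.1 11. ] w 0.5 t 14.67
shares [ 0.0016 -0.0002  0.002 ] turn 0.0014
```

View pics/s15.png

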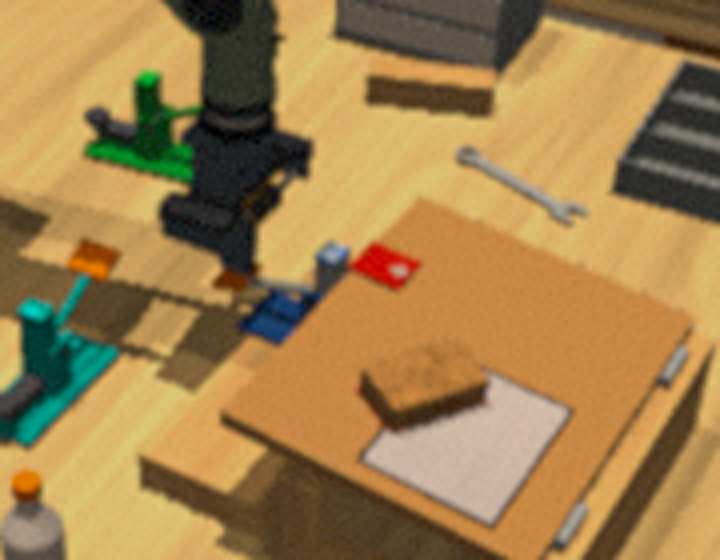

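View pics/t15.png

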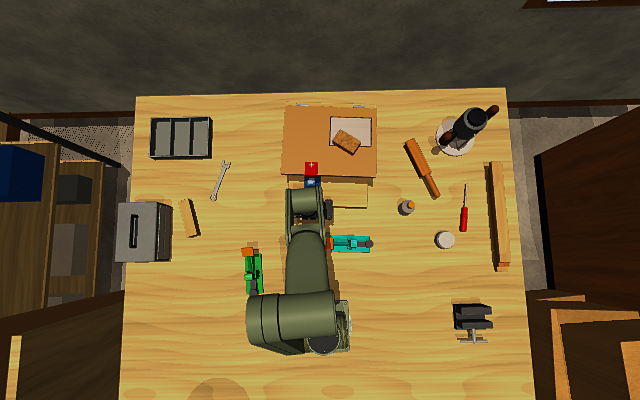

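Fully down, same clip pixels as in the trial stroke. The force is drifting from 15 to 11 N, so I'll add a little press for margin and let it settle.

Call:
{"fn": "arm_command", "kwargs": {
  "targets": [
    [1, 0.001, 0, 0.003, 0],
    [1, 0.001, 0, 0.004, 0],
    [1, 0.001, 0, 0.004, 0],
    [1, 0.001, 0, 0.004, 0],
    [1, 0.001, 0, 0.004, 0],
    [1, 0.001, 0, 0.004, 0],
    [1, 0.001, 0, 0.004, 0],
    [1, 0.001, 0, 0.004, 0]
  ]
}}

```text
time_s: 15.33
ee_pos: [467.9, 45.1, 93.6]
ee_rot: [-179.7, 0.0, 177.1]
force: [-4.6, 0.2, 15.2]
gripper_width: 0.7
```

```bash
python3 - <<'E'
from h import *
plan((467,45,93))
for i in range(6): s,im=grab('scene'); print(s['ee_pos'].round(2),s['force'].round(1))
save('s16',im,(260,120,440,260),4)
print(blobs(cv2.imread('pics/s16.png')[:,:,::-1].copy(),(0,190,90),(5,255,255),300)[0])
E
```

```text
pos [467.9  45.1  93.6] rot [-1.7968e+02  4.0000e-02  1.7707e+02] F [-4.6  0.2 15.2] w 0.7 t 15.33
shares [ 0.0017 -0.0003  0.0012] turn 0
[467.87  45.1   93.62] [-4.6  0.2 15.2]
[467.86  45.09  93.65] [-5.3 -0.  15.2]
[467.86  45.09  93.64] [-5.4  0.6 15.4]
[467.88  45.11  93.64] [-5.3 -0.2 15.3]
[467.88  45.09  93.62] [-6.   1.3 15. ]
[467.86  45.11  93.62] [-5.6 -0.7 14.8]
[([350, 245, 66, 42, 1226], [381.2, 264.8])]
```

Steady at 15 N. Handing in.

```bash
python3 - <<'E'
from workcell import env
print(env.job_done()); s=env.state(); print(s['time_s'],s['ee_pos'],s['force'])
E
```

```text
the job is handed in; nothing more can be done
None
the job is handed in; nothing more can be done
```

The blue jack is on the sill under the red clip. I pumped it once, let the handle come right back up, then pressed it fully down again. I handed the job in at about 15.6 s with the handle still held down; no verdict is reported.

- **Placement:** before pumping, the wrist view put the saddle about 1.5 mm from under the clip's cross, with the jack square to the leaf to within about a degree.
- **Trial stroke:** the cross rose about 25 mm. After release, the clip was back at its starting pixels and the handle was right up.
- **Final hold:** the clip's image position matched the trial stroke to about half a pixel. The press was steady at about 15 N, and the arm drifted less than 0.05 mm over the last six readings.
- **Surroundings:** in the last top view, the bystanders and sanding block look to be where they started. I saw no contact between the arm and the leaf or stand.
- **Disagreements:** my readings of the leaf's angle differed by about 1°, and the cameras differed by 2–3 mm on the cross and about 5 mm on where the jack first stood. The sideways force on the plate during the second stroke was about 5 N, more than in the first, but the jack did not visibly move.

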